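# Catch can under the gearbox drain spout

## Robot

A 6-joint arm with a two-finger parallel gripper is mounted at the origin on the work surface. World frame = base frame: x ahead of the robot, y to its left, z up, the work surface at z = 0. Lengths are in m, angles in rad, forces in N, time in s.
With the tool pointing down it reaches from about 0.375 to 0.975 m from the base axis. Payload 3.8 kg.
Tool frame: the origin (TCP) lies midway between the tips of the shut fingers; the grasp point (between the pads) lies 19 mm behind it; z points along the fingers, y is the direction in which the jaws open and shut (so a half turn about z gives the same grasp; the last joint's range is limited). The gripper opens to 85 mm and grips with 20 to 120 N. Pads are 22 mm wide; open, the fingers measure 114 mm over their backs; the gripper's body (76 mm by 85 mm) begins 54 mm behind the grasp point. The pads swing forward as they close: fully open they stand 13 mm farther back than shut.
Start: joints at [-1.312, 0.264, 1.604, -0, 1.274, -0.037], TCP at [0.197, -0.646, 0.231] pointing down, gripper open.
Joint ranges: [-2.63, 2.63], [-0.94, 2.18], [0.31, 2.57], [-1.31, 4.45], [0, 2.66], [-2.55, 2.55]. Speed limits (rad/s): [2.57, 2.57, 3.14, 3.14, 3.14, 3.14].

## Interface

Orientations are given as a rotation vector (axis times angle).
In Python, from workcell import bot gives the robot as it stands. The module is installed in compiled form; this text tells all that it offers.
- The arm moves only by the tool move_arm, never from a script. Its argument "steps" is a list of rows, each a list of 5 numbers: the shift along the tool's x, y, z in mm, then the turn about the tool's z in degrees, then the opening in per cent of the stroke, from 0 (shut) to 100 (fully open). In form: [[tx, ty, tz, turn, claw], ...]. A call has 1 to 20 rows; each row is the pose to reach, as a shift and turn from the pose commanded when the call began, along the tool's axes at that moment; what a row does not reach only later rows make up. A row lasts 1/10 s, in which the tool goes at most 50 mm and 8.59 degrees, less where a joint would pass 70% of its speed; a pose out of reach is approached as far as the arm can. A call with a gripper value outside its range is refused whole. The fingers move at their own pace and stop on an object; "newtons" is the grip in N (left out, the last holds). Time passes only in rows, so rows that repeat a pose let the fingers close. It gives the time, the measured TCP pose, the force and the opening at its end, in the units of the state.
- bot.read_state(): the state, without advancing time (a new reading comes with each control period).
- bot.read_camera(name): name is "scene" or "side" or "wrist"; returns a dict with "pixels" (420x560x3 uint8, red, green, blue), "depth" (420x560 float32, m along the optical axis (not along the pixel's ray), 0 where there is no reading), "fovy" (degrees; the focal length in pixels is half the picture's height over the tangent of half this angle, whatever the lens; pixels are square), "cx", "cy" (the principal point, pixels), "k1" (the pictures are not rectified: a ray, as slopes to the right and down, at radius r is drawn at 1 + k1 r^2 times it, then the intrinsics apply), "xyz" and "attitude" of the camera in the world. Camera axes: x right, y up, looking along -z (the intrinsics and any distortion apply to the point x, -y, -z); pixel columns grow to the right and rows downward; lengths in m; the calibration is good to about 2 mm. A picture is of the moment at which its call begins.
- bot.finish_job(): hands the job in, once; it reports no verdict.
The state is a dict: "time": time; "q": joint angles; "joint_vel": joint speeds; "joint_torque": joint torques, N m; "tool_pos": TCP position; "tcp_rot": TCP orientation; "wrist_force": force on the tool from outside, world axes, zero at the start; "torque": the same for the moment, N m; "width": opening from 0.0 (shut) to 1.0 (fully open).
Only numpy, scipy, OpenCV 4.12 (cv2) and the standard library are available. Lean on these libraries where they do the work, as an engineer would, in place of code of your own. Each camera call takes 0.05 s, during which the arm holds its last target.

## Task

Stand the empty open steel can upright on the dark round spot at the outer end of the plank. Then slide the plank outward on its stand, can and all and without lifting it off, until the spot and the can are right under the gearbox's drain spout. The plank overbalances out there, so finish while still holding it down, level on the stand with the can upright; do not put it back or let go, and leave the other things where they are.

Things in the scene. Friction and masses are not known exactly. Their poses are not given: they have to be found in the camera images.
- can_mid (a point): Centre of the catch can: plain steel open cup, empty, 75 mm tall, rim outside diameter 56 mm, narrowing slightly to the foot, 0.1 to 0.2 kg. The point is half-way up, 37.5 mm above the can's underside; z is the can's axis, up. It stands on the bench in one of three places in a row, with the oil bottle and the grease jar in the others; it is the only open one.
- spot (a point): Centre of the dark round spot (60 mm diameter, flush) on the top face of the plank, on its centre line, 40 mm from its outer end. Axes as the plank's.
- grip_block (a point): Centre of the wooden grip block fixed on top of the plank near its inner (tail) end: 30 mm across the plank, 50 mm along it, 45 mm tall above the plank's top face, so this point is 22.5 mm above that face and 22.5 mm below the block's top, 285 mm behind the spot on the centre line. Same axes as the plank. Grip it from above across the 30 mm.
- plank: Loose wooden plank, 360 mm long, 70 wide, 15 thick; origin at the centre of its underside, +y along its length, outward (to the spout), x across, z up; the spot is at y = 140 mm. 0.33 kg with its grip block; balance point 12 mm from mid-length towards the block. Not held, it tips once more than about 190 mm overhangs the stand, sooner with the can on.
- stand: Fixed steel riser block that the plank lies on: flat top 90 mm across by 150 mm along the plank, 70 mm above the bench. Origin: centre of its underside; its y axis points outward, towards the gearbox. No guides: the plank just lies on it.
- spout (a point): Lower tip of the gearbox's brass drain spout, a fixed bent pipe 22 mm in diameter at the tip, 188 mm above the bench, hanging over the bench roughly in line with the plank. Its opening faces straight down. With the can on the plank the can's rim passes about 28 mm below it. The pipe runs from here outward (its +y) to the gearbox.
- gearbox: Fixed grey gearbox, body 190 mm tall; origin under its middle, 220 mm from the spout along its y; its nearest face is 120 mm beyond the spout. The space under the spout is free for the plank.
- oil_bottle: Bystander: closed white oil bottle with black cap, 54 mm diameter, 115 mm tall, origin at its underside. Leave alone.
- grease_jar: Bystander: closed amber jar with steel lid, 60 mm diameter, 70 mm tall, origin at its underside. Leave alone.
- wrench: Bystander: steel wrench 170 mm long lying flat on the bench, lower than the plank, which passes over it. Leave alone.
- spool: Bystander: copper wire spool, 80 mm diameter, 60 mm tall, at the back. Leave alone.
- bearing: Bystander: steel bearing ring 52 mm diameter, 15 mm tall, lying at the back. Leave alone.
- screwdriver: Bystander: screwdriver 190 mm long lying at the right. Leave alone.
There are look-alikes about, which are no part of the job. What is shaped like the stand but blue or turquoise is not meant.

How it is judged:
On the way, in this order (a step that is already met when the one before it is completed fails the run):
1. the can stands upright and released on the dark spot of the plank (horizontal distance between can_mid and spot below 0.015 m and angle between can_mid's own z axis and vertical below 0.08 rad and z of can_mid in the frame of spot below 0.041 m and contact force between the fingers and can below 0.05 N), for 0.2 s.
2. the plank is slid out, can on it, until the spot is under the spout (horizontal distance between spot and spout below 0.015 m and horizontal distance between can_mid and spot below 0.02 m and angle between plank's own z axis and vertical below 0.05 rad), for 0.2 s.
At the end, for the whole second after the job is handed in: The spot is within 15 mm and the can within 22 mm of straight under the spout (seen from above), the can upright (within 0.1 rad) on the spot (within 20 mm), the plank level (within 0.05 rad), at rest on the stand (over 1 N on it), not touching the gearbox, and still held by the fingers (over 1 N) (all of step 2 and horizontal distance between can_mid and spout below 0.022 m and z of can_mid in the frame of spot below 0.041 m and angle between can_mid's own z axis and vertical below 0.1 rad and contact force between each of the fingers, stand and plank above 1 N and contact force between gearbox and plank below 0.1 N and linear speed of plank below 0.02 m/s); the arm keeps its last pose, push and grip.
It fails at once if the can is tipped (angle between can_mid's own z axis and vertical above 0.6 rad).
It fails at once if the plank tips (angle between plank's own z axis and vertical above 0.15 rad).
It fails at once if the plank is lifted off the stand (z of plank in the frame of stand above 0.095 m).
It fails at once if a bystander is disturbed (distance of any of oil_bottle, grease_jar, wrench, spool, bearing, screwdriver from where it was at the start of the episode above 0.04 m).
It also fails if it takes over 51 s, if anything falls off the work surface, if the arm or the gripper's body presses on something with over 40 N, if the wrist force passes 120 N, or if a joint passes its speed limit or range.

## Working session

There is one attempt and no reset: what is moved stays moved. The work goes in short steps, Python scripts to look and compute and a tool call to move; the robot and the scene stay as the last step left them, time stands still between calls to the robot, and variables do not carry over. Pictures are saved under pics/ and viewed, and the job is handed in when it is done.

Besides the shell and the picture viewer there is one more tool, called after "Call:" as name([rows], argument=value, ...), one row to a line, values as JSON. move_arm: Moves the arm, as the interface text tells. Its arguments: {"type":"object","properties":{"steps":{"type":"array","items":{"type":"array","items":{"type":"number"}}},"newtons":{"type":"number"}},"required":["steps"]}

```bash
mkdir -p pics; cat > h.py <<'E'
import numpy as np, cv2
from workcell import bot
def rot(a):
    a=np.array(a,float)
    if a.shape==(3,3): return a
    if a.size==3: return cv2.Rodrigues(a)[0]
    if a.size==9: return a.reshape(3,3)
    raise Exception(a)
def K(c):
    f=c["pixels"].shape[0]/2/np.tan(np.radians(c["fovy"])/2)
    return np.array([[f,0,c["cx"]],[0,f,c["cy"]],[0,0,1.]]),np.array([c["k1"],0,0,0.])
def rays(c,uv):
    k,d=K(c); p=cv2.undistortPoints(np.array(uv,float).reshape(-1,1,2),k,d).reshape(-1,2)
    r=np.c_[p[:,0],-p[:,1],-np.ones(len(p))]
    return r@rot(c["attitude"]).T
def onplane(c,uv,z):
    r=rays(c,uv); o=np.array(c["xyz"]); return o+r*((z-o[2])/r[:,2])[:,None]
def bydepth(c,uv):
    uv=np.array(uv).reshape(-1,2); r=rays(c,uv)
    d=c["depth"][uv[:,1].astype(int),uv[:,0].astype(int)]
    return np.array(c["xyz"])+r*d[:,None]
def cloud(c):
    h,w=c["depth"].shape; u,v=np.meshgrid(np.arange(w),np.arange(h))
    return bydepth(c,np.c_[u.ravel(),v.ravel()]).reshape(h,w,3)
def save(c,n): cv2.imwrite(f"pics/{n}.png",cv2.cvtColor(c["pixels"],cv2.COLOR_RGB2BGR))
E
python3 - <<'E'
from h import *
import pickle
print(bot.read_state())
for n in("scene","side","wrist"):
    c=bot.read_camera(n); save(c,n+"0"); pickle.dump(c,open(n+"0.pkl","wb"))
    print(n,{k:v for k,v in c.items() if k not in("pixels","depth")})
E
```

```text
{'time': 0.0, 'q': array([-1.31189369e+00,  2.64754904e-01,  1.60535896e+00,  3.11772652e-06,
        1.27368189e+00, -3.69110390e-02]), 'joint_vel': array([ 0.00080812,  0.00128915, -0.00116968, -0.00156073, -0.00089591,
       -0.000788  ]), 'joint_torque': array([ 7.65437799e-04, -5.15109622e+01, -3.67317867e+01,  5.42962795e-06,
        1.29758994e-02, -3.00544230e-06]), 'tool_pos': array([ 0.19658328, -0.64499052,  0.22996895]), 'tcp_rot': array([-3.10512606e+00, -4.62646545e-01,  3.78409372e-04]), 'wrist_force': array([-0.09073235, -0.31198507,  0.00272976]), 'torque': array([ 0.00248321, -0.00491914,  0.01848306]), 'width': 0.9973026437995081}
scene {'fovy': 55.67890815172219, 'cx': 280.7982230500491, 'cy': 196.57076292517007, 'k1': -0.007795376788316825, 'xyz': array([ 1.2045781 , -0.67033553,  0.93838824]), 'attitude': array([0.81221988, 0.33549112, 0.7309338 ])}
side {'fovy': 43.037853721258, 'cx': 273.7318272328697, 'cy': 214.64662923229017, 'k1': -0.2149122937960082, 'xyz': array([-0.18762515,  0.87114489,  1.0211309 ]), 'attitude': array([ 0.40658594, -1.11179353, -2.25511174])}
wrist {'fovy': 58.779229809225065, 'cx': 290.228638354599, 'cy': 212.718291102407, 'k1': -0.011320101496151693, 'xyz': array([ 0.26150095, -0.62515893,  0.37262014]), 'attitude': array([-0.22933746,  0.17386432, -1.26762469])}
```

View pics/scene0.png

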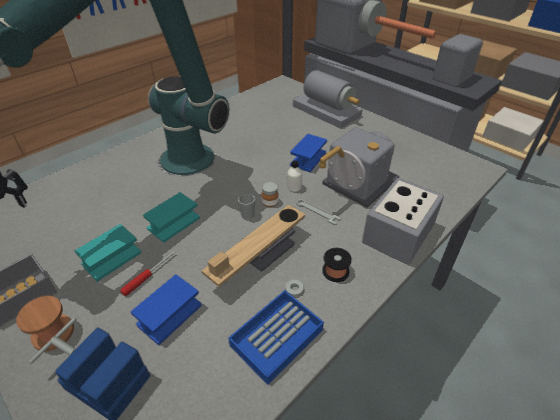

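View pics/side0.png

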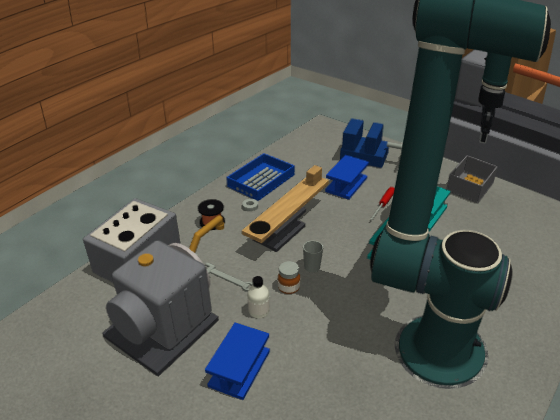

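View pics/wrist0.png

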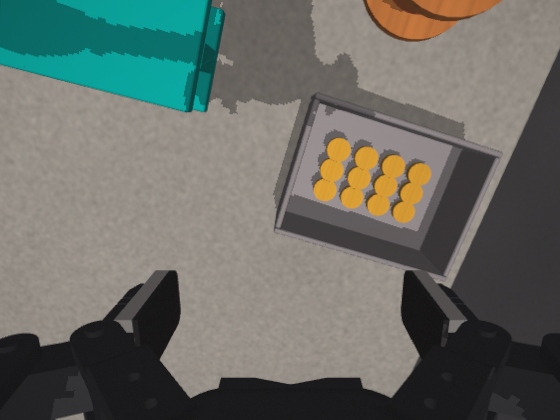

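In the scene view the candidates for the can are the open steel can at (247,207), the amber jar with its steel lid at (270,193), and the white bottle at (295,178). I choose (247,207). The plank's stand is the dark grey block at (270,250); the blue and turquoise ones don't count. The spot is at (289,215), the grip block at (218,264) and the spout tip near (322,162). Next I check these in close crops.

```bash
python3 - <<'E'
from h import *
import pickle
S=pickle.load(open("scene0.pkl","rb"));D=pickle.load(open("side0.pkl","rb"))
a=S["pixels"][135:290,195:395];a=cv2.resize(a,None,fx=4,fy=4,interpolation=cv2.INTER_CUBIC)[:600]
b=D["pixels"][155:325,170:345];b=cv2.resize(b,None,fx=3.5,fy=3.5,interpolation=cv2.INTER_CUBIC)
cv2.imwrite("pics/ca.png",a[:,:,::-1]);cv2.imwrite("pics/cb.png",b[:,:,::-1])
E
```

```text
(no output)
```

View pics/ca.png

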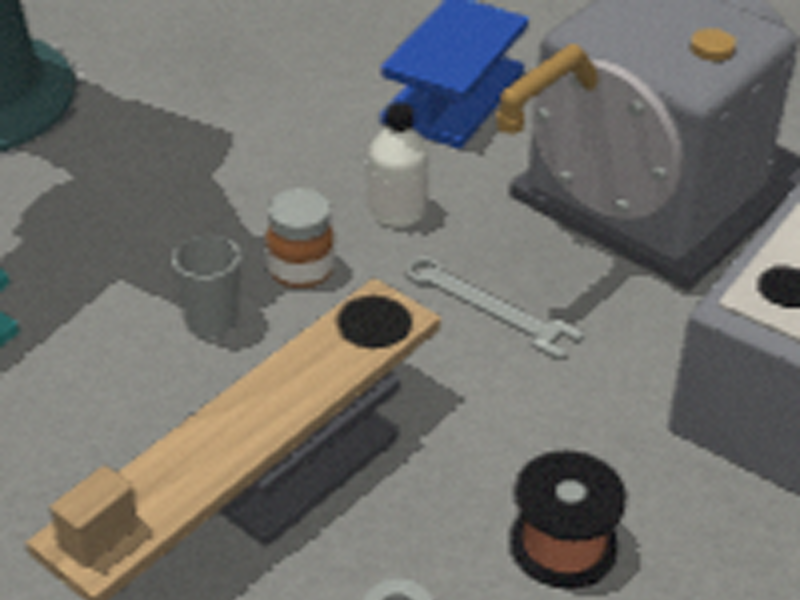

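View pics/cb.png

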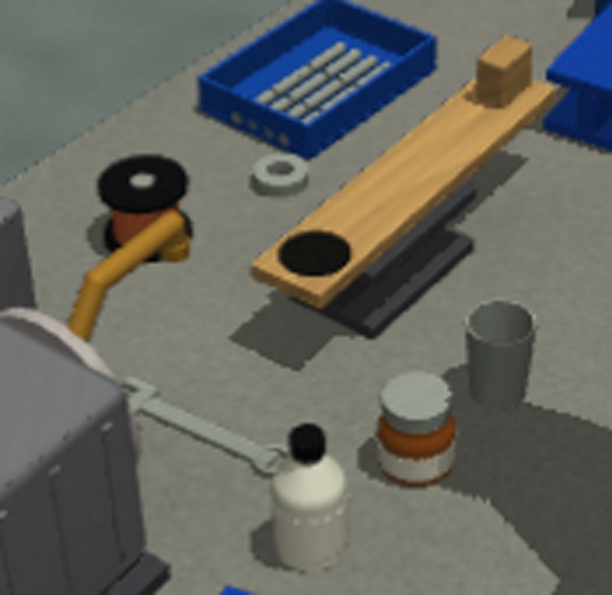

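The crops confirm the can: open rim at crop pixel (207,258), scene pixel (247,199). The spot and spout are also clear. Now measuring.

```bash
cat > m.py <<'E'
from h import *
def comp(mask,near):
    n,l,st,ce=cv2.connectedComponentsWithStats(mask.astype(np.uint8))
    ok=[i for i in range(1,n) if st[i,4]>=15]
    i=min(ok,key=lambda i:np.hypot(*(ce[i]-near)))
    return l==i,ce[i],st[i,4]
def bounds(P,m): 
    v,u=np.nonzero(m);return P[v,u]
E
python3 - <<'E'
from m import *
import pickle
S=pickle.load(open("scene0.pkl","rb"));D=pickle.load(open("side0.pkl","rb"))
for nm,c,spot,can,blk,spout,rim in(("scene",S,(289,215),(247,207),(218,260),(322,163),(247,199)),("side",D,(260,227),(313,255),(313,174),(221,226),(313,246))):
    p=c["pixels"].astype(int);P=cloud(c);z=P[...,2]
    m,ce,a=comp((p.max(2)<50)&(abs(z-.085)<.02),spot)
    cn=max(cv2.findContours(m.astype(np.uint8),cv2.RETR_EXTERNAL,cv2.CHAIN_APPROX_NONE)[0],key=len)
    w=onplane(c,cn.reshape(-1,2),.085);(x,y),r=cv2.minEnclosingCircle(w[:,:2].astype(np.float32)*1000)
    print(nm,"spot",ce,onplane(c,[ce],.085),"circ",x,y,r,"depthz",np.median(z[m]))
    # wood
    hsv=cv2.cvtColor(c["pixels"],cv2.COLOR_RGB2HSV)
    wood=(hsv[...,0]>8)&(hsv[...,0]<25)&(hsv[...,1]>80)
    m2,ce,a=comp((wood)&(z>.08)&(z<.09)&(abs(P[...,0]-.6)<.5),(258,240) if nm=="scene" else (290,205))
    w=bounds(P,m2|m);rect=cv2.minAreaRect((w[:,:2]*1000).astype(np.float32));print(" plank",rect,a,np.median(w[:,2]))
    m3,ce,a=comp((wood|(z>.1))&(z>.123)&(z<.137),blk);w=bounds(P,m3);print(" blocktop",cv2.minAreaRect((w[:,:2]*1000).astype(np.float32)),a,np.median(w[:,2]))
    # can rim: by top points
    d=np.hypot(*(P[...,:2]-onplane(c,[rim],.075)[0,:2]).transpose(2,0,1))
    mr=(d<.045)&(z>.070)&(z<.081);w=bounds(P,mr);print(" rim circ",cv2.minEnclosingCircle((w[:,:2]*1000).astype(np.float32)),mr.sum(),np.median(w[:,0:2],0))
    e=cv2.fitEllipse(np.argwhere(mr)[:,::-1].astype(np.float32));print("  ell",e,onplane(c,[e[0]],.075))
    br=(hsv[...,0]>12)&(hsv[...,0]<25)&(hsv[...,1]>150)&(z>.15)
    m4,ce,a=comp(br,spout);w=bounds(P,m4);print(" pipe",ce,a,"zmin",w[:,2].min(),w[:,2].max())
    lo=w[w[:,2]<.205];print("  low",len(lo),lo.mean(0),lo.min(0),lo.max(0))
    d=np.hypot(P[...,0]-x/1000,P[...,1]-y/1000)
    st=(z>.055)&(z<.073)&(p.max(2)<90)&(d<.3)&~wood;v,u=np.nonzero(st);
    if len(v): w=P[v,u];print(" standtop",len(w),cv2.minAreaRect((w[:,:2]*1000).astype(np.float32)))
E
```

```text
scene spot [288.27777778 215.2654321 ] [[ 0.58841803 -0.01691438  0.085     ]] circ 587.8173217773438 -15.967607498168945 26.981107711791992 depthz 0.08457090281827562
 plank ((594.0478515625, -156.79347229003906), (72.6488265991211, 360.53302001953125), 2.889098644256592) 1769 0.0841373173771165
 blocktop ((601.88232421875, -301.2938232421875), (32.365047454833984, 49.517051696777344), 2.7151918411254883) 186 0.1284431687814705
 rim circ ((425.36138916015625, -49.731319427490234), 29.433027267456055) 52 [ 0.42905983 -0.0493808 ]
  ell ((245.88926696777344, 198.9339599609375), (10.74822998046875, 15.90517807006836), 85.70503234863281) [[ 0.42762925 -0.05127752  0.075     ]]Traceback (most recent call last):
  File "<stdin>", line 21, in <module>
  File "m.py", line 5, in comp
    i=min(ok,key=lambda i:np.hypot(*(ce[i]-near)))
ValueError: min() iterable argument is empty
```

```bash
python3 - <<'E'
from m import *
import pickle
S=pickle.load(open("scene0.pkl","rb"));D=pickle.load(open("side0.pkl","rb"))
for nm,c,spout,rim,spot in(("scene",S,(322,163),(246,199),(288,215)),("side",D,(215,224),(313,246),(260,227))):
    hsv=cv2.cvtColor(c["pixels"],cv2.COLOR_RGB2HSV);P=cloud(c);z=P[...,2];p=c["pixels"].astype(int)
    print(nm,hsv[spout[1],spout[0]],P[spout[1],spout[0]])
    br=(hsv[...,0]>8)&(hsv[...,0]<28)&(hsv[...,1]>120)&(z>.15)&(P[...,1]<.4)&(abs(P[...,0]-.6)<.2)&(P[...,1]>0)
    m4,ce,a=comp(br,spout);w=bounds(P,m4);print(" pipe",ce,a,"z",w[:,2].min(),w[:,2].max())
    vv,uu=np.nonzero(m4);print("  uv",uu.min(),uu.max(),vv.min(),vv.max())
    lo=w[w[:,2]<.205];print("  low",len(lo),lo.mean(0),lo.min(0),lo.max(0))
    for zz in np.arange(.18,.25,.01):
        q=w[abs(w[:,2]-zz)<.005]
        if len(q):print("   ",round(zz,3),len(q),q.mean(0).round(4),q.min(0).round(4),q.max(0).round(4))
    out=cv2.resize(p[140:250,180:360].astype(np.uint8),None,fx=4,fy=4,interpolation=cv2.INTER_NEAREST);cv2.imwrite(f"pics/sp_{nm}.png",out[:,:,::-1])
    if nm=="side":
        m,ce,a=comp((p.max(2)<50)&(abs(z-.085)<.02),spot)
        print("spot",ce,a,onplane(c,[ce],.085))
        d=np.hypot(*(P[...,:2]-onplane(c,[rim],.075)[0,:2]).transpose(2,0,1))
        mr=(d<.045)&(z>.070)&(z<.081);w=bounds(P,mr);print(" rim circ",cv2.minEnclosingCircle((w[:,:2]*1000).astype(np.float32)),mr.sum())
        e=cv2.fitEllipse(np.argwhere(mr)[:,::-1].astype(np.float32));print("  ell",e,onplane(c,[e[0]],.075))
E
```

```text
scene [ 18 134 101] [0.5877293  0.13321562 0.20737208]
 pipe [330.06832298 155.69565217] 161 z 0.17398115854876828 0.22561757061420007
  uv 320 343 146 167
  low 45 [0.58540715 0.18150231 0.19479918] [0.57941169 0.12888806 0.17398116] [0.59245093 0.24800483 0.20466784]
    0.18 4 [0.5837 0.2442 0.1816] [0.5821 0.2393 0.1796] [0.5864 0.248  0.1827]
    0.19 16 [0.5859 0.1877 0.1915] [0.5803 0.132  0.1859] [0.5925 0.2448 0.1945]
    0.2 24 [0.5855 0.1642 0.2001] [0.5794 0.1289 0.1958] [0.5911 0.2384 0.2047]
    0.21 20 [0.586  0.1623 0.2103] [0.5821 0.1329 0.2053] [0.5889 0.2261 0.2134]
    0.22 94 [0.5837 0.1776 0.2204] [0.5724 0.1326 0.2153] [0.5902 0.2255 0.225 ]
    0.23 2 [0.5844 0.1619 0.2255] [0.5843 0.1545 0.2254] [0.5844 0.1693 0.2256]
side [ 19 190 118] [0.5704331  0.16910777 0.21810913]
 pipe [206.4137931  230.43766578] 377 z 0.1865719209124016 0.22782253297780997
  uv 190 223 215 251
  low 99 [0.57393004 0.20370159 0.19650739] [0.56660874 0.13750234 0.18657192] [0.5861557  0.25428859 0.20494048]
    0.19 40 [0.5728 0.2017 0.1918] [0.5666 0.1406 0.1866] [0.5857 0.2543 0.1949]
    0.2 59 [0.5747 0.2051 0.1997] [0.5669 0.1375 0.1952] [0.5862 0.2521 0.2049]
    0.21 74 [0.5727 0.2011 0.2108] [0.5662 0.1394 0.205 ] [0.5847 0.2439 0.215 ]
    0.22 184 [0.5757 0.1886 0.2208] [0.5671 0.1388 0.2151] [0.5886 0.2357 0.2249]
    0.23 20 [0.5759 0.1909 0.2261] [0.5695 0.1576 0.2251] [0.5798 0.2244 0.2278]
spot [259.56994819 227.29533679] 193 [[ 0.58554679 -0.01347694  0.085     ]]
 rim circ ((425.03289794921875, -47.73834228515625), 30.717803955078125) 81
  ell ((312.5120849609375, 247.14764404296875), (13.016140937805176, 19.11713218688965), 92.15972900390625) [[ 0.42424797 -0.04415394  0.075     ]]
```

View pics/sp_scene.png

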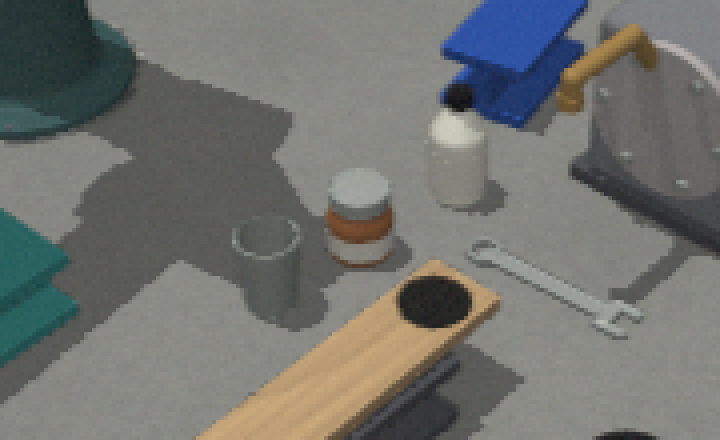

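View pics/sp_side.png

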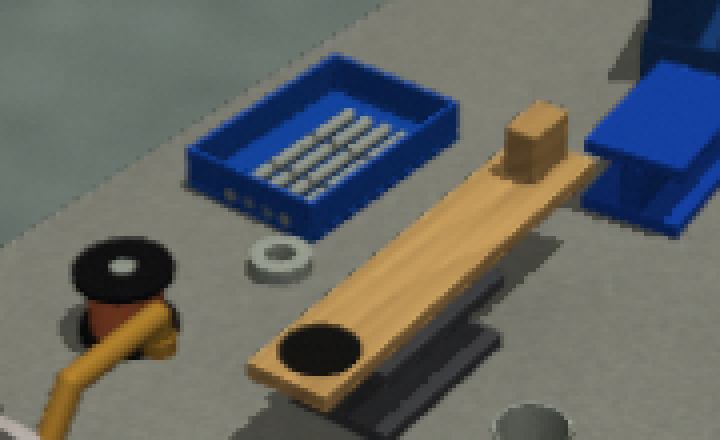

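```bash
python3 - <<'E'
from m import *
import pickle
S=pickle.load(open("scene0.pkl","rb"));D=pickle.load(open("side0.pkl","rb"))
print(onplane(S,[(322.4,164.4)],.188),onplane(D,[(220,226)],.188))
a=cv2.resize(S["pixels"][138:178,308:358],None,fx=14,fy=14,interpolation=cv2.INTER_NEAREST)
b=cv2.resize(D["pixels"][208:248,185:235],None,fx=14,fy=14,interpolation=cv2.INTER_NEAREST)
cv2.imwrite("pics/z1.png",a[:,:,::-1]);cv2.imwrite("pics/z2.png",b[:,:,::-1])
from scipy.spatial.transform import Rotation as R
print(R.from_rotvec(bot.read_state()["tcp_rot"]).as_matrix().round(4))
E
```

```text
[[0.57718071 0.1496262  0.188     ]] [[0.58311997 0.14095759 0.188     ]]
[[ 9.566e-01  2.915e-01 -4.000e-04]
 [ 2.915e-01 -9.566e-01  1.700e-03]
 [ 1.000e-04 -1.800e-03 -1.000e+00]]
```

View pics/z1.png

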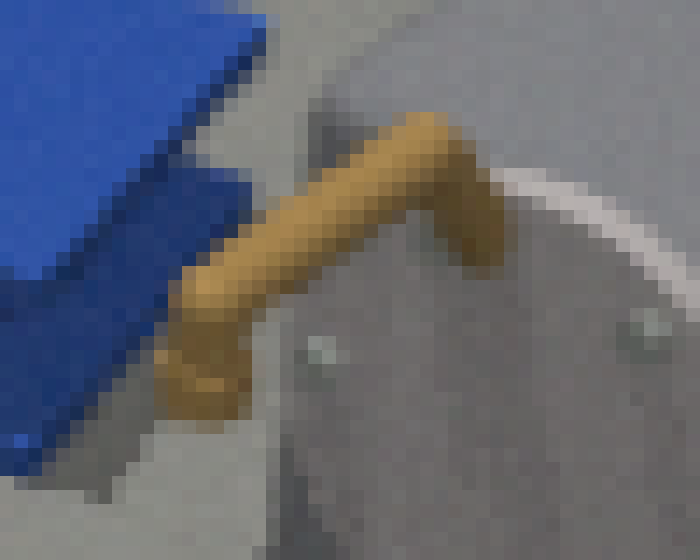

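View pics/z2.png

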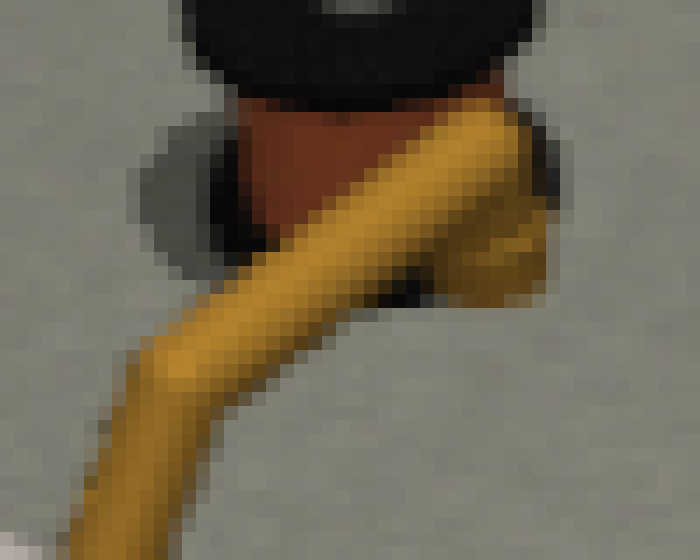

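```bash
python3 - <<'E'
from m import *
import pickle
S=pickle.load(open("scene0.pkl","rb"));D=pickle.load(open("side0.pkl","rb"))
print(onplane(S,[(322,166.3)],.188),onplane(D,[(219.6,227)],.188))
# can: vertical extents, whole-can median axis; can bodies
for c,rim in((S,(246,199)),(D,(313,247))):
    P=cloud(c);d=np.hypot(P[...,0]-.426,P[...,1]+.049)
    m=(d<.04)&(P[...,2]>.01)&(P[...,2]<.09)
    v,u=np.nonzero(m); print(u.min(),u.max(),v.min(),v.max(), onplane(c,[((u.min()+u.max())/2,rim[1])],.075))
    hsv=c["pixels"]
    a=cv2.resize(hsv[rim[1]-18:rim[1]+32,rim[0]-25:rim[0]+35],None,fx=10,fy=10,interpolation=cv2.INTER_NEAREST);cv2.imwrite(f"pics/can{rim[0]}.png",a[:,:,::-1])
E
```

```text
[[0.58284526 0.1409718  0.188     ]] [[0.58113967 0.14454801 0.188     ]]
238 254 193 217 [[ 0.42813728 -0.0512402   0.075     ]]
303 322 240 270 [[ 0.42462999 -0.04463621  0.075     ]]
```

View pics/can246.png

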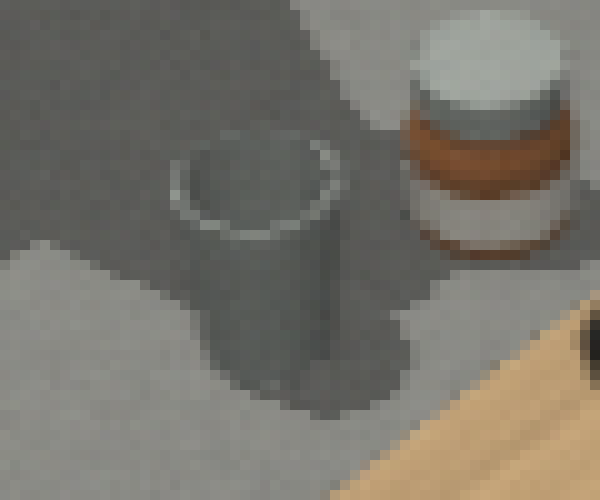

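View pics/can313.png

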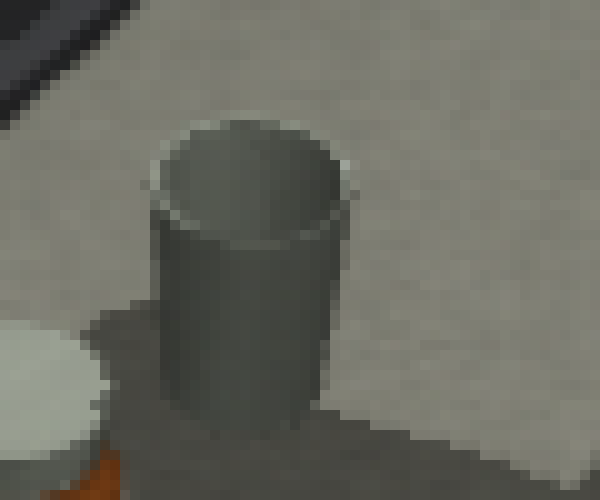

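```bash
cat > go.py <<'E'
from h import *
def go(target,jaw=None,st=None):
    """jaw: unit xy direction of tool y wanted (mod 180). prints tx,ty,tz (mm), turn deg"""
    st=st or bot.read_state();R=rot(st["tcp_rot"]);d=R.T@(np.array(target)-st["tool_pos"])*1000
    t=0
    if jaw is not None:
        j=R.T@np.array([jaw[0],jaw[1],0.]);t=np.degrees(np.arctan2(-j[0],j[1]));t=(t+90)%180-90
    print("shift",d.round(1),"turn",round(float(t),2),"q6",st["q"][5].round(3));return d,t
E
python3 - <<'E'
from m import *
from go import go
import pickle
S=pickle.load(open("scene0.pkl","rb"));D=pickle.load(open("side0.pkl","rb"))
print("jar",onplane(S,[(270,186.5)],.07),onplane(D,[(289,269)],.07))
print("bottle",onplane(S,[(295.3,164)],.115),onplane(D,[(258,281)],.115))
go((.426,-.048,.20))
E
```

```text
jar [[0.43335176 0.05370863 0.07      ]] [[0.42554627 0.05961044 0.07      ]]
bottle [[0.44721577 0.16460042 0.115     ]] [[0.43014889 0.17785483 0.115     ]]
shift [ 393.5 -504.3   31.2] turn 0.0 q6 -0.037
```

```bash
python3 - <<'E'
from go import go
go((.426,-.048,.20),(.9988,.0488))
E
```

```text
shift [ 393.5 -504.3   31.2] turn -75.85 q6 -0.037
```

Call:
move_arm([
  [197,-252,10,-38,100],
  [393,-504,31,-76,100],
  [393,-504,31,-76,100],
  [393,-504,31,-76,100],
  [393,-504,31,-76,100],
  [393,-504,31,-76,100],
  [393,-504,31,-76,100],
  [393,-504,31,-76,100],
  [393,-504,31,-76,100],
  [393,-504,31,-76,100],
  [393,-504,31,-76,100],
  [393,-504,31,-76,100],
  [393,-504,31,-76,100],
  [393,-504,31,-76,100],
  [393,-504,31,-76,100],
  [393,-504,31,-76,100],
  [393,-504,31,-76,100],
  [393,-504,31,-76,100],
])

```text
time: 1.95
tool_pos: [0.4255, -0.0502, 0.2003]
tcp_rot: [2.166, 2.275, -0.0]
wrist_force: [-0.1, -0.4, 0.5]
width: 0.998
```

```bash
python3 - <<'E'
from m import *
import pickle
st=bot.read_state();print(st["time"],st["tool_pos"],st["q"]);print(rot(st["tcp_rot"]).round(3))
c=bot.read_camera("wrist");save(c,"w1");pickle.dump(c,open("w1.pkl","wb"));print(c["xyz"])
E
```

```text
1.95 [ 0.42551218 -0.05019026  0.200299  ] [-1.75446305e-01 -1.95917573e-01  2.13662716e+00 -1.46977552e-04
  1.20084113e+00 -2.24488657e-01]
[[-0.049  0.999  0.   ]
 [ 0.999  0.049 -0.   ]
 [-0.     0.    -1.   ]]
[0.42276704 0.01751244 0.34284448]
```

View pics/w1.png

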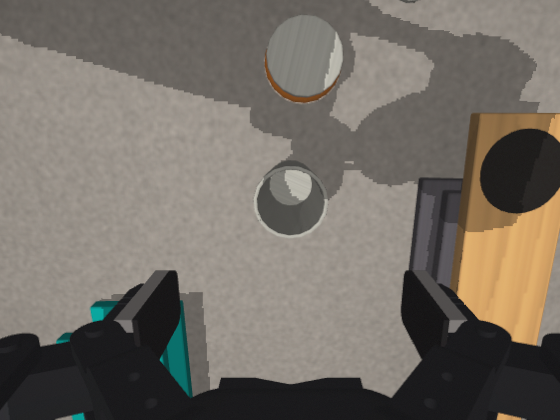

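The wrist view shows the open can's rim centred near (291,201), the jar at (303,58) and the spot at (523,171).

```bash
python3 - <<'E'
from m import *
from go import go
import pickle
c=pickle.load(open("w1.pkl","rb"));p=c["pixels"].astype(int);P=cloud(c)
m=(np.hypot(P[...,0]-.426,P[...,1]+.048)<.045)&(abs(P[...,2]-.075)<.006);w=bounds(P,m)
cn=np.argwhere(m)[:,::-1].astype(np.float32);(x,y),r=cv2.minEnclosingCircle(cn);print("rim px",x,y,r,onplane(c,[(x,y)],.075), cv2.minEnclosingCircle((w[:,:2]*1000).astype(np.float32)))
m,ce,a=comp((p.max(2)<60)&(abs(P[...,2]-.085)<.01),(523,171));e=cv2.fitEllipse(max(cv2.findContours(m.astype(np.uint8),0,1)[0],key=len))
print("spot",ce,e,onplane(c,[e[0]],.085),onplane(c,[ce],.085))
go((.426,-.048,.036))
E
```

```text
rim px 290.6095886230469 201.38870239257812 37.39252853393555 [[ 0.42611464 -0.04733709  0.075     ]] ((426.1578063964844, -48.124263763427734), 27.830795288085938)
spot [521.39069767 170.6372093 ] ((521.3609619140625, 170.68003845214844), (75.59654235839844, 88.97882080078125), 38.79759216308594) [[ 0.58595537 -0.01511537  0.085     ]] [[ 0.58596994 -0.0150845   0.085     ]]
shift [  2.1   0.5 164.3] turn 0.0 q6 -0.224
```

Call:
move_arm([
  [2.5,0.5,45,0,100],
  [2.5,0.5,90,0,100],
  [2.5,0.5,130,0,100],
  [2.5,0.5,155,0,100],
  [2.5,0.5,164,0,100],
  [2.5,0.5,164,0,100],
  [2.5,0.5,164,0,100],
  [2.5,0.5,164,0,30],
  [2.5,0.5,164,0,30],
  [2.5,0.5,164,0,30],
  [2.5,0.5,164,0,30],
  [2.5,0.5,164,0,30],
  [2.5,0.5,164,0,30],
  [2.5,0.5,164,0,30],
  [2.5,0.5,164,0,30],
], newtons=30)

```text
time: 3.5
tool_pos: [0.4274, -0.0467, 0.0381]
tcp_rot: [2.162, 2.277, 0.002]
wrist_force: [-2.6, -0.5, 7.0]
width: 0.639
```

```bash
python3 - <<'E'
from m import *
c=bot.read_camera("side");save(c,"s2")
cv2.imwrite("pics/s2c.png",cv2.resize(c["pixels"][160:320,200:400],None,fx=4,fy=3.75)[:,:,::-1][:600])
st=bot.read_state();print(st["tool_pos"],st["width"])
E
```

```text
[ 0.42743176 -0.04671348  0.0381229 ] 0.6377669167470279
```

View pics/s2c.png

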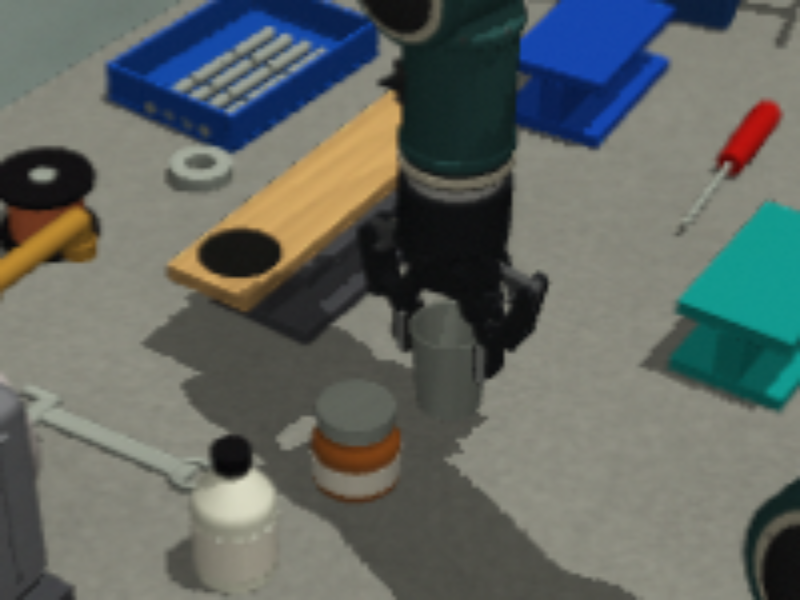

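The can is gripped (width 0.64, about 54 mm). Now lifting it.

Call:
move_arm([
  [0,0,-10,0,30],
  [0,0,-35,0,30],
  [0,0,-70,0,30],
  [0,0,-105,0,30],
  [0,0,-125,0,30],
  [0,0,-132,0,30],
  [0,0,-132,0,30],
  [0,0,-132,0,30],
])

```text
time: 4.35
tool_pos: [0.4252, -0.0463, 0.1672]
tcp_rot: [-2.163, -2.277, 0.002]
wrist_force: [-1.0, 0.2, -1.5]
width: 0.64
```

```bash
python3 - <<'E'
from m import *
from go import go
import pickle
c=bot.read_camera("wrist");save(c,"w3");pickle.dump(c,open("w3.pkl","wb"))
st=bot.read_state();print(st["tool_pos"],st["width"],st["wrist_force"])
go((.586,-.0145,.17),(.9988,.0488))
go((.586,-.0145,.122),(.9988,.0488))
E
```

```text
[ 0.424836   -0.04623583  0.16666558] 0.6383402480716843 [-0.81800168 -0.42195673 -2.00059525]
shift [ 23.4 162.6  -3.8] turn 0.15 q6 -0.218
shift [ 23.4 162.7  44.2] turn 0.15 q6 -0.218
```

View pics/w3.png

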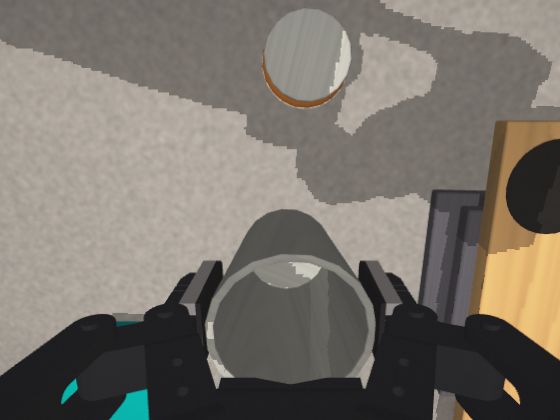

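```bash
python3 - <<'E'
from m import *
import pickle
c=pickle.load(open("w3.pkl","rb"))
st=bot.read_state()
for v in(335,338,341): print(onplane(c,[(290.5,v)],.2036)[0])
print("top,left,right",onplane(c,[(290.5,254),(207,330),(374,330)],.2036),st["tool_pos"])
E
```

```text
[ 0.42595423 -0.04888437  0.2036    ]
[ 0.42601062 -0.0499991   0.2036    ]
[ 0.42606731 -0.0511195   0.2036    ]
top,left,right [[ 0.4245316  -0.02076382  0.2036    ]
 [ 0.39885334 -0.04845794  0.2036    ]
 [ 0.45284483 -0.04567046  0.2036    ]] [ 0.424836   -0.04623583  0.16666558]
```

Call:
move_arm([
  [5,20,0,0,30],
  [10,55,0,0,30],
  [16,95,0,0,30],
  [21,130,0,0,30],
  [24,152,0,0,30],
  [25,162,0,0,30],
  [25,162,0,0,30],
  [25,162,0,0,30],
  [25,162,0,0,30],
])

```text
time: 5.3
tool_pos: [0.5851, -0.0134, 0.1677]
tcp_rot: [-2.163, -2.277, 0.002]
wrist_force: [0.1, -0.4, -1.2]
width: 0.64
```

```bash
python3 - <<'E'
from m import *
from go import go
import pickle
c=bot.read_camera("wrist");save(c,"w4");pickle.dump(c,open("w4.pkl","wb"))
st=bot.read_state();print(st["tool_pos"],st["width"],st["wrist_force"])
go((.585,-.013,.123),(.9988,.0488))
E
```

```text
[ 0.58529957 -0.0134226   0.16802734] 0.637991635010306 [ 0.04836304 -0.35418785 -1.2101704 ]
shift [ 0.4 -0.2 45. ] turn 0.13 q6 -0.116
```

View pics/w4.png

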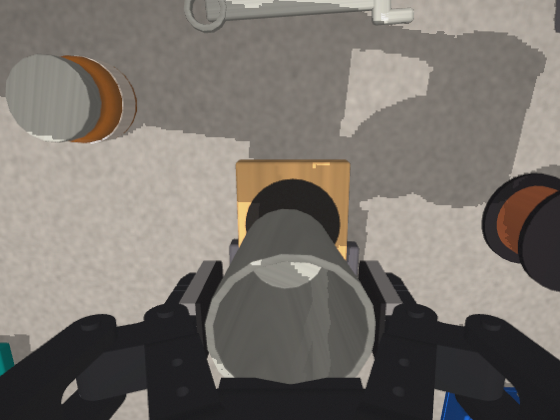

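Call:
move_arm([
  [0,0,15,0,30],
  [0,0,28,0,30],
  [0,0,36,0,30],
  [0,0,40,0,30],
  [0,0,43,0,30],
  [0,0,44,0,30],
  [0,0,45,0,30],
  [0,0,45,0,30],
  [0,0,45,0,30],
])

```text
time: 6.25
tool_pos: [0.587, -0.0132, 0.1237]
tcp_rot: [2.163, 2.277, 0.001]
wrist_force: [-0.3, 0.6, -1.5]
width: 0.641
```

```bash
python3 - <<'E'
from m import *
import pickle
c=bot.read_camera("wrist");save(c,"w5");pickle.dump(c,open("w5.pkl","wb"))
c=bot.read_camera("side");save(c,"s5")
cv2.imwrite("pics/s5c.png",cv2.resize(c["pixels"][140:290,170:370],None,fx=4,fy=4)[:,:,::-1])
st=bot.read_state();print(st["tool_pos"],st["width"],st["wrist_force"])
E
```

```text
[ 0.58689562 -0.01320427  0.12364878] 0.6382045056045195 [ 0.51465466  0.32557029 -1.73700587]
```

View pics/w5.png

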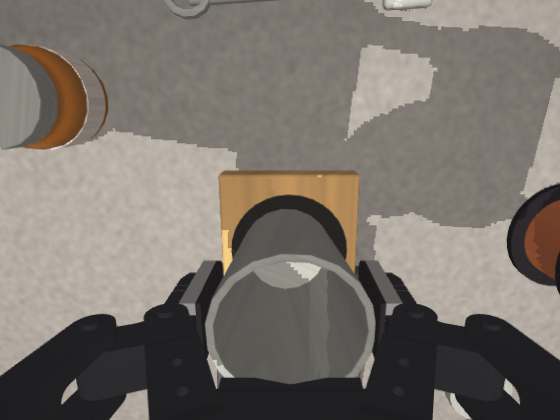

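View pics/s5c.png

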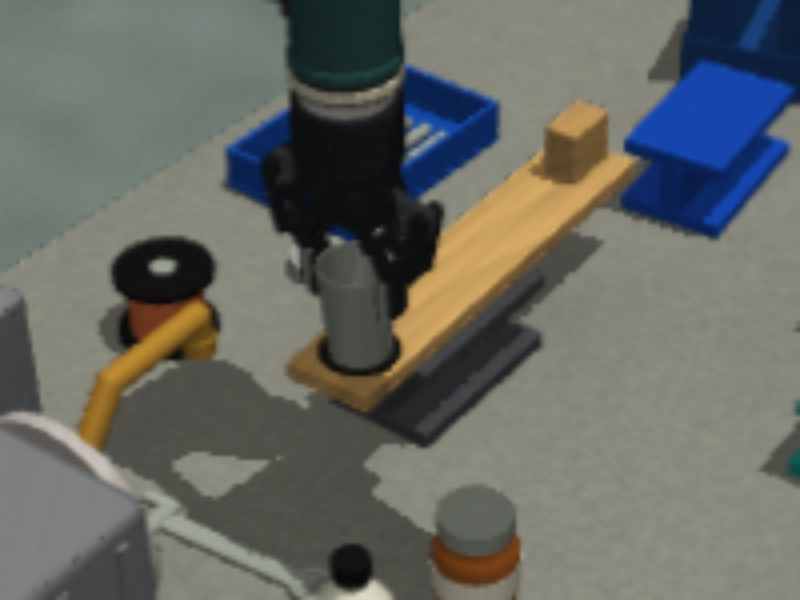

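Call:
move_arm([
  [0,0,1,0,30],
  [0,0,2,0,30],
  [0,0,2,0,30],
  [0,0,2,0,66],
  [0,0,2,0,70],
  [0,0,2,0,75],
  [0,0,2,0,85],
  [0,0,2,0,100],
  [0,0,2,0,100],
  [0,0,2,0,100],
  [0,0,2,0,100],
])

```text
time: 7.45
tool_pos: [0.5866, -0.0132, 0.1212]
tcp_rot: [-2.164, -2.278, 0.0]
wrist_force: [-0.5, -0.9, -0.1]
width: 0.996
```

Call:
move_arm([
  [0,0,-10,0,100],
  [0,0,-30,0,100],
  [0,0,-60,0,100],
  [0,0,-100,0,100],
  [0,0,-115,0,100],
  [0,0,-115,0,100],
])

```text
time: 8.05
tool_pos: [0.589, -0.0133, 0.2406]
tcp_rot: [2.16, 2.274, 0.008]
wrist_force: [0.7, -0.1, 0.1]
width: 0.995
```

```bash
python3 - <<'E'
from m import *
from go import go
import pickle
c=bot.read_camera("wrist");save(c,"w6");pickle.dump(c,open("w6.pkl","wb"))
c=bot.read_camera("side");save(c,"s6")
cv2.imwrite("pics/s6c.png",cv2.resize(c["pixels"][140:290,170:370],None,fx=4,fy=4)[:,:,::-1])
st=bot.read_state();print(st["tool_pos"],st["width"],st["wrist_force"],st["time"])
go((.601,-.300,.18),(.9988,.0488))
E
```

```text
[ 0.58627497 -0.01317057  0.23574158] 0.9992271937586582 [-0.06391414  0.28120823  0.54941637] 8.15
shift [-287.2   -0.    55.7] turn 0.15 q6 -0.116
```

View pics/w6.png

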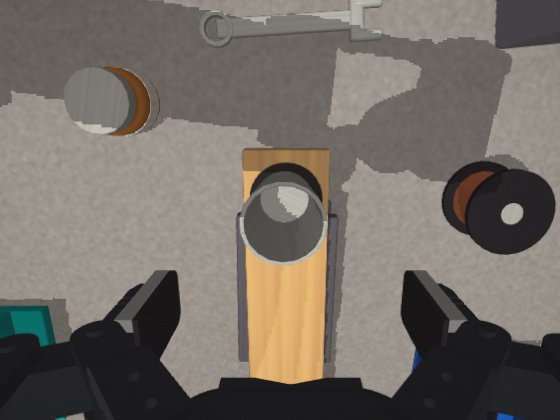

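View pics/s6c.png

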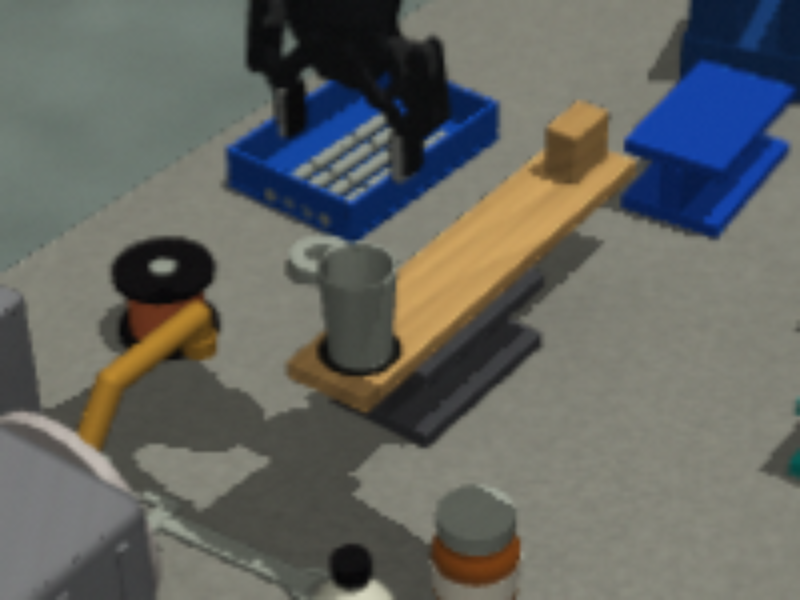

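The can stands on the spot: rim at (285,223), and the visible part of the dark spot tops out at about (286,163). Now measuring how far off-centre it is.

```bash
python3 - <<'E'
from m import *
import pickle
c=pickle.load(open("w6.pkl","rb"));p=c["pixels"].astype(int);P=cloud(c);z=P[...,2]
m=(abs(z-.160)<.006)&(np.hypot(P[...,0]-.586,P[...,1]+.015)<.05)
(x,y),r=cv2.minEnclosingCircle(np.argwhere(m)[:,::-1].astype(np.float32));print("rim",x,y,r,onplane(c,[(x,y)],.160))
w=bounds(P,m);print(cv2.minEnclosingCircle((w[:,:2]*1000).astype(np.float32)))
# plank top region & end
hsv=cv2.cvtColor(c["pixels"],cv2.COLOR_RGB2HSV)
m=(abs(z-.085)<.005)&(np.abs(P[...,0]-.59)<.06)&(hsv[...,1]>90);m[:, :230]=0;w=bounds(P,m)
print("plank end ymax",np.percentile(w[:,1],99.5),"x range at y>.0",w[w[:,1]>.0][:,0].min(),w[w[:,1]>.0][:,0].max())
dk=(abs(z-.085)<.006)&(hsv[...,2]<55)&(np.hypot(P[...,0]-.586,P[...,1]+.015)<.05);w=bounds(P,dk)
far=w[np.hypot(w[:,0]-.586,w[:,1]+.015)>.026]
A=np.c_[2*far[:,:2],np.ones(len(far))]
print("spot top edge y",w[:,1].max(),"x",w[:,0].min(),w[:,0].max(),len(w))
E
```

```text
rim 283.2890625 222.82180786132812 44.054874420166016 [[ 0.58572541 -0.01364633  0.16      ]]
((585.63427734375, -14.849442481994629), 27.982046127319336)
plank end ymax 0.02470793428156386 x range at y>.0 0.5511145532918115 0.6205495895513025
spot top edge y 0.013698384990401297 x 0.5575729077121582 0.6161894143170633 679
```

The can is about 2 mm off the spot centre. Next, the grip block.

Call:
move_arm([
  [-25,0,0,0,100],
  [-75,0,0,0,100],
  [-125,0,0,0,100],
  [-175,0,0,0,100],
  [-225,0,0,0,100],
  [-265,0,0,0,100],
  [-287,0,20,0,100],
  [-287,0,40,0,100],
  [-287,0,40,0,100],
  [-287,0,40,0,100],
])

```text
time: 9.15
tool_pos: [0.5999, -0.2989, 0.1935]
tcp_rot: [-2.16, -2.274, 0.002]
wrist_force: [0.2, 0.7, 0.4]
width: 1.004
```

```bash
python3 - <<'E'
from m import *
from go import go
import pickle
c=bot.read_camera("wrist");save(c,"w7");pickle.dump(c,open("w7.pkl","wb"))
st=bot.read_state();print(st["tool_pos"],st["width"],st["wrist_force"],st["time"])
P=cloud(c);z=P[...,2]
m=(abs(z-.130)<.006)&(np.hypot(P[...,0]-.6,P[...,1]+.3)<.06);w=bounds(P,m);print("blk",cv2.minAreaRect((w[:,:2]*1000).astype(np.float32)),m.sum())
m=(abs(z-.085)<.005)&(np.abs(P[...,0]-.59)<.07);w=bounds(P,m)
s=w[(w[:,1]>-.27)]
for a in np.arange(-.26,-.1,.03):
    q=s[abs(s[:,1]-a)<.003]
    if len(q):print(a.round(2),q[:,0].min(),q[:,0].max())
go((.6003,-.300,.094),(.9988,.0488))
E
```

```text
[ 0.60092769 -0.29904274  0.19521871] 1.0004282219372023 [0.2094767  0.19753276 0.64293554] 9.2
blk ((601.23291015625, -299.7198486328125), (30.008983612060547, 49.835044860839844), 2.60516095161438) 4125
-0.26 0.5646924026187811 0.6343702117877216
-0.23 0.5628757208752355 0.6328231483120192
-0.2 0.5611469687139463 0.6312895285735589
-0.17 0.5601735603076411 0.6300052211060659
shift [ -1.1  -0.5 101.2] turn 0.18 q6 -0.551
```

View pics/w7.png

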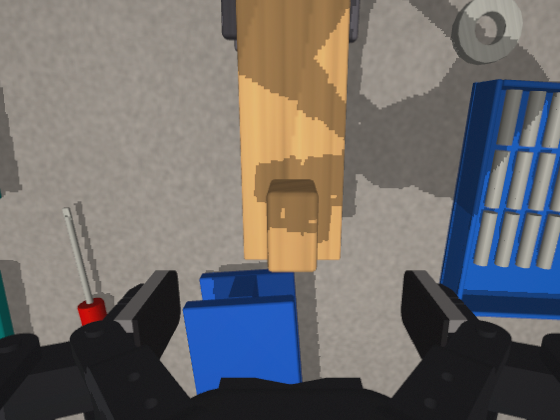

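The block is centred at about (292,225) in the wrist view, world (0.601, -0.300), and aligned with the jaws. Descending to grip it.

Call:
move_arm([
  [-1,0,40,0,100],
  [-1,0,75,0,100],
  [-1,0,95,0,100],
  [-1,0,102,0,100],
  [-1,0,102,0,100],
  [-1,0,102,0,60],
  [-1,0,102,0,50],
  [-1,0,102,0,45],
  [-1,0,102,0,40],
  [-1,0,102,0,35],
  [-1,0,102,0,10],
  [-1,0,102,0,10],
  [-1,0,102,0,10],
  [-1,0,102,0,10],
  [-1,0,102,0,10],
], newtons=60)

```text
time: 10.7
tool_pos: [0.6017, -0.3012, 0.0949]
tcp_rot: [2.163, 2.277, -0.0]
wrist_force: [-1.4, -0.9, 6.4]
width: 0.344
```

```bash
python3 - <<'E'
from m import *
import pickle
for n in("side","scene"):
    c=bot.read_camera(n);save(c,n+"8");pickle.dump(c,open(n+"8.pkl","wb"))
    a=c["pixels"][120:285,160:380] if n=="side" else c["pixels"][130:290,195:395]
    cv2.imwrite(f"pics/{n}8c.png",cv2.resize(a,None,fx=3.6,fy=3.6)[:,:,::-1])
st=bot.read_state();print(st["tool_pos"],st["width"],st["wrist_force"],st["torque"],st["time"]);print(rot(st["tcp_rot"]).round(4))
E
```

```text
[ 0.60171604 -0.30119487  0.09489058] 0.3436639373595285 [-1.32600279 -2.33252356  5.82978643] [0.20028571 0.23127792 0.07944875] 10.8
[[-5.150e-02  9.987e-01  6.000e-04]
 [ 9.987e-01  5.150e-02 -6.000e-04]
 [-7.000e-04  6.000e-04 -1.000e+00]]
```

View pics/side8c.png

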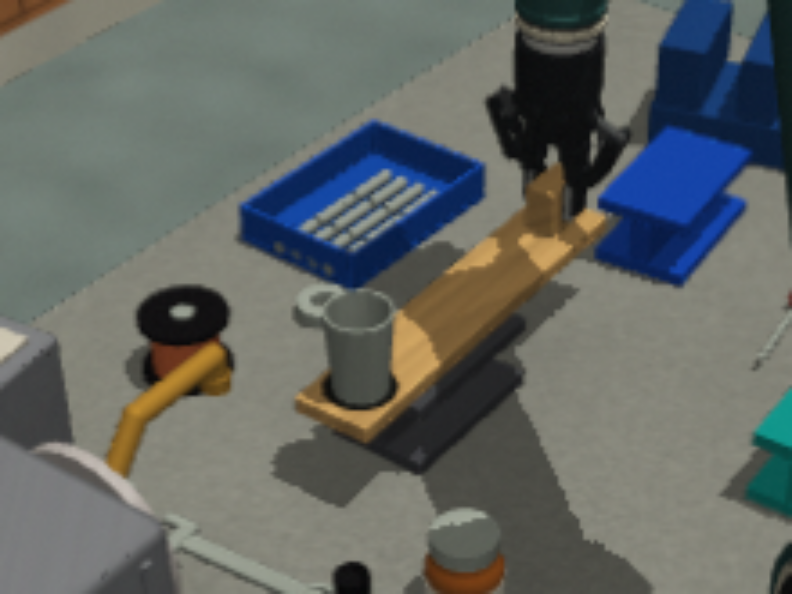

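View pics/scene8c.png

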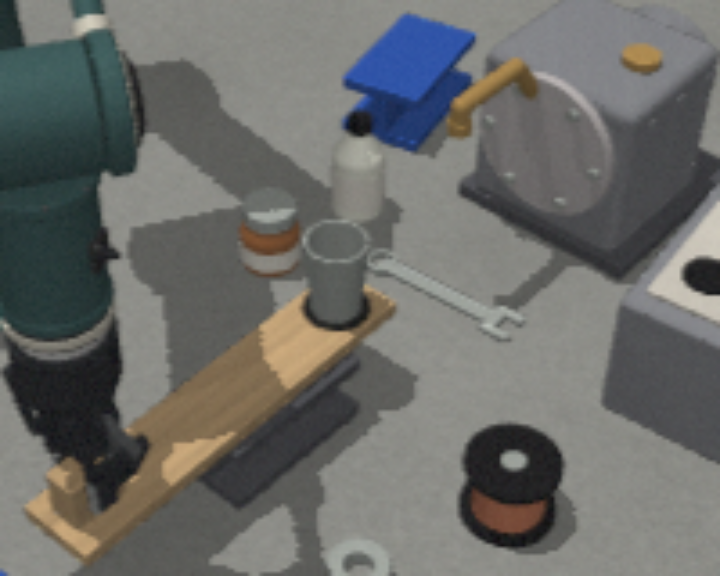

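Call:
move_arm([
  [0,0,0,0,10],
  [0,0,0,0,10],
  [1,0,0,0,10],
  [3,0,0,0,10],
  [6,0,0,0,10],
  [10,0.2,0,0,10],
  [15,0.4,0,0,10],
  [20,0.5,0,0,10],
  [25,0.6,0,0,10],
  [30,0.7,0,0,10],
  [35,0.8,0,0,10],
  [40,0.9,0,0,10],
  [45,1.0,0,0,10],
  [50,1.2,0,0,10],
  [54,1.3,0,0,10],
  [57,1.4,0,0,10],
  [59,1.4,0,0,10],
  [60,1.4,0,0,10],
  [60,1.4,0,0,10],
], newtons=80)

```text
time: 12.7
tool_pos: [0.6008, -0.2427, 0.0953]
tcp_rot: [2.16, 2.275, -0.001]
wrist_force: [0.2, -5.0, 4.3]
width: 0.34
```

```bash
python3 - <<'E'
from m import *
import pickle
for n in("side","scene"):
    c=bot.read_camera(n);save(c,n+"9");pickle.dump(c,open(n+"9.pkl","wb"))
    a=c["pixels"][120:285,160:380] if n=="side" else c["pixels"][130:290,195:395]
    cv2.imwrite(f"pics/{n}9c.png",cv2.resize(a,None,fx=3.6,fy=3.6)[:,:,::-1])
    P=cloud(c);hsv=cv2.cvtColor(c["pixels"],cv2.COLOR_RGB2HSV);d=P-np.array(bot.read_state()["tool_pos"])
    m=(hsv[...,0]>8)&(hsv[...,0]<25)&(hsv[...,1]>80)&(abs(P[...,2]-.085)<.012)&(abs(P[...,0]-.59)<.07)&(abs(P[...,1]+.06)<.16)
    w=bounds(P,m);A=np.c_[w[:,:2],np.ones(len(w))];print(n,"plane slopes",np.linalg.lstsq(A,w[:,2],rcond=None)[0],len(w))
st=bot.read_state();print(st["tool_pos"],st["width"],st["wrist_force"],st["torque"],st["time"]);print(rot(st["tcp_rot"]).round(4))
E
```

```text
side plane slopes [ 0.03556123 -0.00595068  0.06271714] 1483
scene plane slopes [-0.0357987  -0.00170312  0.10482595] 1344
[ 0.60075642 -0.24269988  0.09532018] 0.34348647183863007 [ 0.11387781 -4.63390111  4.18485723] [-0.57999293  0.28327082  0.22607502] 12.8
[[-0.0519  0.9987  0.0024]
 [ 0.9986  0.0519 -0.0032]
 [-0.0034  0.0022 -1.    ]]
```

View pics/side9c.png

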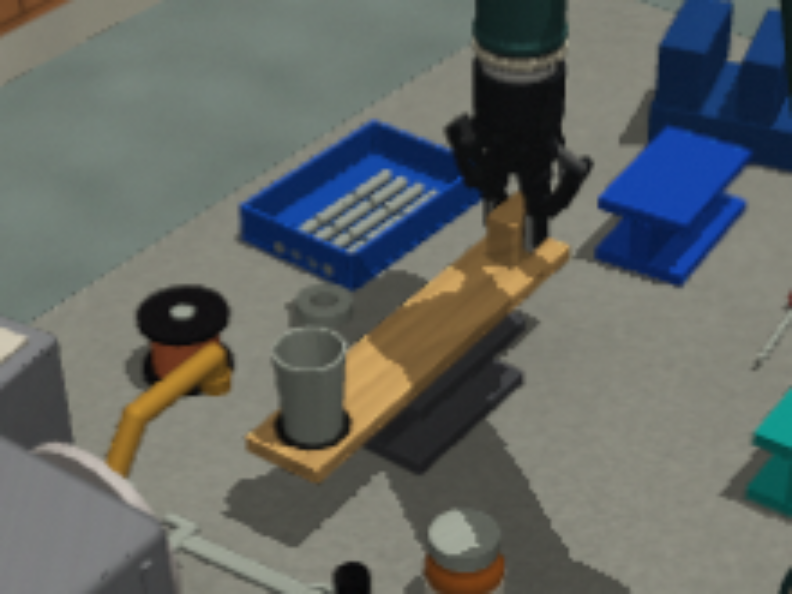

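Call:
move_arm([
  [1,0,0,0,10],
  [3,0,0,0,10],
  [6,0.1,0,0,10],
  [10,0.2,0.2,0,10],
  [15,0.4,0.4,0,10],
  [20,0.5,0.5,0,10],
  [25,0.6,0.6,0,10],
  [30,0.7,0.7,0,10],
  [35,0.8,0.8,0,10],
  [40,0.9,0.9,0,10],
  [45,1.0,1,0,10],
  [50,1.2,1,0,10],
  [55,1.3,1,0,10],
  [60,1.4,1,0,10],
  [65,1.5,1,0,10],
  [69,1.6,1,0,10],
  [72,1.7,1,0,10],
  [74,1.8,1,0,10],
  [75,1.8,1,0,10],
  [75,1.8,1,0,10],
])

```text
time: 14.8
tool_pos: [0.5996, -0.1685, 0.0955]
tcp_rot: [2.158, 2.274, -0.001]
wrist_force: [-0.4, -7.0, 8.3]
width: 0.342
```

```bash
cat > chk.py <<'E'
from m import *
import pickle,sys
t=sys.argv[1]
for n in("side","scene"):
    c=bot.read_camera(n);save(c,n+t);pickle.dump(c,open(n+t+".pkl","wb"))
    a=c["pixels"][120:285,160:380] if n=="side" else c["pixels"][130:290,195:395]
    cv2.imwrite(f"pics/{n}{t}c.png",cv2.resize(a,None,fx=3.6,fy=3.6)[:,:,::-1])
    P=cloud(c);hsv=cv2.cvtColor(c["pixels"],cv2.COLOR_RGB2HSV);tp=np.array(bot.read_state()["tool_pos"])
    m=(hsv[...,0]>8)&(hsv[...,0]<25)&(hsv[...,1]>80)&(abs(P[...,2]-.085)<.012)&(abs(P[...,0]-.59)<.07)&(abs(P[...,1]-tp[1]-.16)<.2)
    w=bounds(P,m);A=np.c_[w[:,:2],np.ones(len(w))];print(n,"slopes",np.linalg.lstsq(A,w[:,2],rcond=None)[0][:2].round(4),len(w))
    print("  rect",cv2.minAreaRect((w[:,:2]*1000).astype(np.float32)))
    g=tp[:2]+.285*np.array([-.049,.9988])
    m=(abs(P[...,2]-.160)<.007)&(np.hypot(P[...,0]-g[0],P[...,1]-g[1])<.05)&(hsv[...,1]<80)
    (x,y),r=cv2.minEnclosingCircle(np.argwhere(m)[:,::-1].astype(np.float32));print("  rim",x,y,r,onplane(c,[(x,y)],.160),"pred spot",g)
st=bot.read_state();print(st["tool_pos"],st["width"],st["wrist_force"],st["torque"],st["time"]);print(rot(st["tcp_rot"]).round(4))
E
python3 chk.py 10
```

```text
side slopes [ 0.0389 -0.0033] 1746
  rect ((591.0745849609375, -20.3017578125), (74.98561096191406, 363.5036315917969), 3.090498447418213)
  rim 226.59524536132812 231.0 10.595331192016602 [[0.58123334 0.1211571  0.16      ]] pred spot [0.58563744 0.11607051]
scene slopes [-0.0338 -0.003 ] 1453
  rect ((592.8986206054688, -25.422500610351562), (71.91065216064453, 360.47637939453125), 3.3582472801208496)
  rim 316.0 177.5 8.381627082824707 [[0.58467816 0.11235323 0.16      ]] pred spot [0.58562305 0.11604375]
[ 0.59958805 -0.16861425  0.09545861] 0.34212359831970685 [ 0.24012337 -7.7613801   8.77262133] [-0.81583951  0.40795634  0.25223066] 14.9
[[-0.0521  0.9986  0.0042]
 [ 0.9986  0.0521 -0.0047]
 [-0.0049  0.004  -1.    ]]
```

View pics/side10c.png

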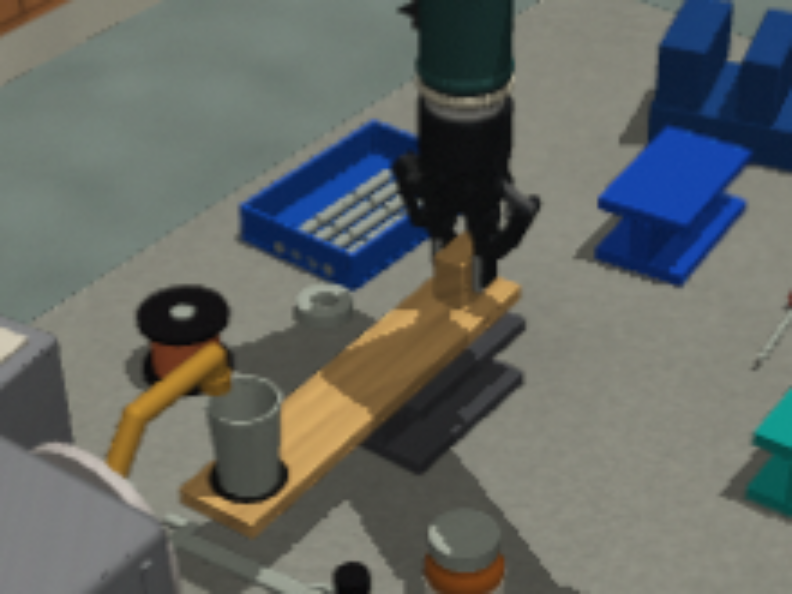

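View pics/scene10c.png

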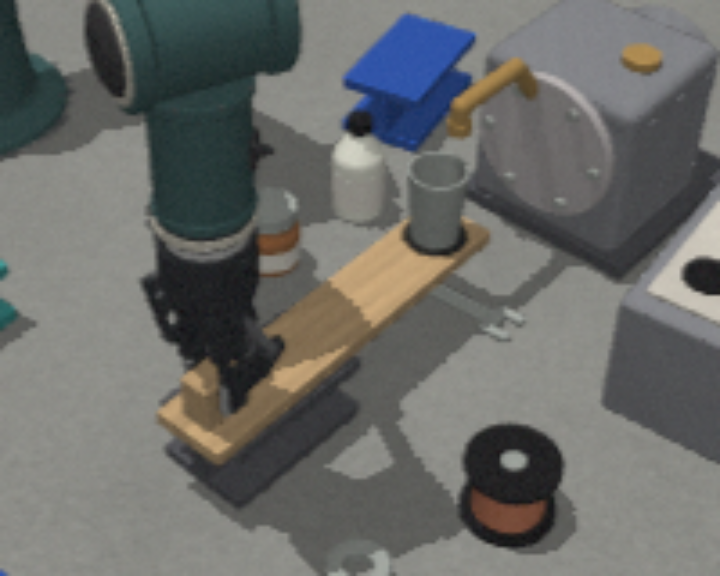

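Call:
move_arm([
  [1,0,0,0,10],
  [3,0,0.2,0,10],
  [6,0.1,0.4,0,10],
  [10,0.2,0.5,0,10],
  [14,0.3,0.7,0,10],
  [18,0.3,0.8,0,10],
  [22,0.3,1,0,10],
  [25,0.3,1,0,10],
  [26,0.3,1,0,10],
  [26,0.3,1,0,10],
  [26,0.3,1,0,10],
  [26,0.3,1,0,10],
])

```text
time: 16.1
tool_pos: [0.5995, -0.1434, 0.0956]
tcp_rot: [2.156, 2.273, -0.0]
wrist_force: [0.2, -8.8, 11.4]
width: 0.34
```

```bash
python3 chk.py 11; python3 - <<'E'
from m import *
c=bot.read_camera("wrist");save(c,"w11")
E
```

```text
side slopes [ 0.0433 -0.0044] 1809
  rect ((591.2490844726562, 3.91583251953125), (75.84313201904297, 364.6639404296875), 2.9364562034606934)
  rim 220.0 236.5 10.594910621643066 [[0.57948616 0.14794776 0.16      ]] pred spot [0.58553752 0.14124921]
scene slopes [-0.034  -0.0057] 1391
  rect ((592.4903564453125, 0.8666534423828125), (72.18231201171875, 362.9438781738281), 3.3557002544403076)
  rim 321.0 174.5 8.381627082824707 [[0.58586042 0.13535106 0.16      ]] pred spot [0.5855568  0.14127758]
[ 0.5995218  -0.14338042  0.09562161] 0.3438169286823922 [-0.02906572 -8.84600798 11.47510917] [-1.19733102  0.48892636  0.31989786] 16.2
[[-0.0524  0.9986  0.0063]
 [ 0.9986  0.0525 -0.006 ]
 [-0.0063  0.006  -1.    ]]
```

View pics/side11c.png

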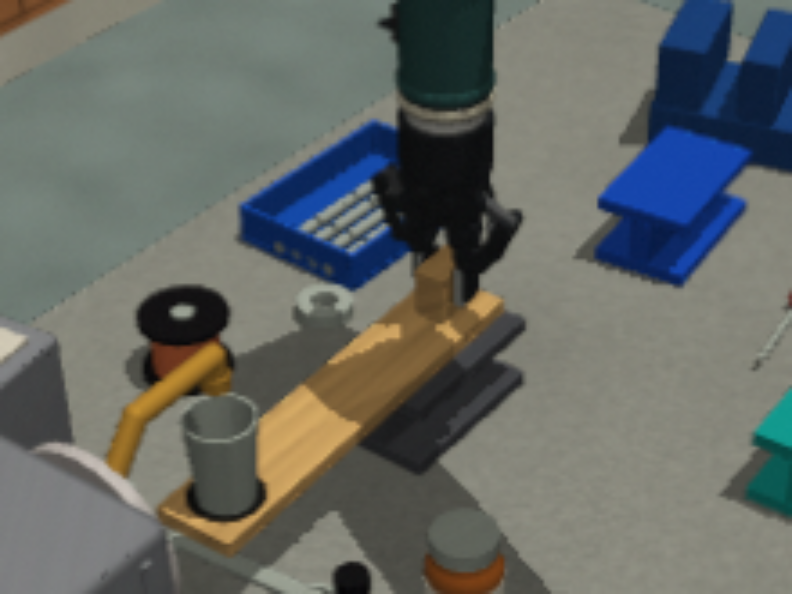

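View pics/scene11c.png

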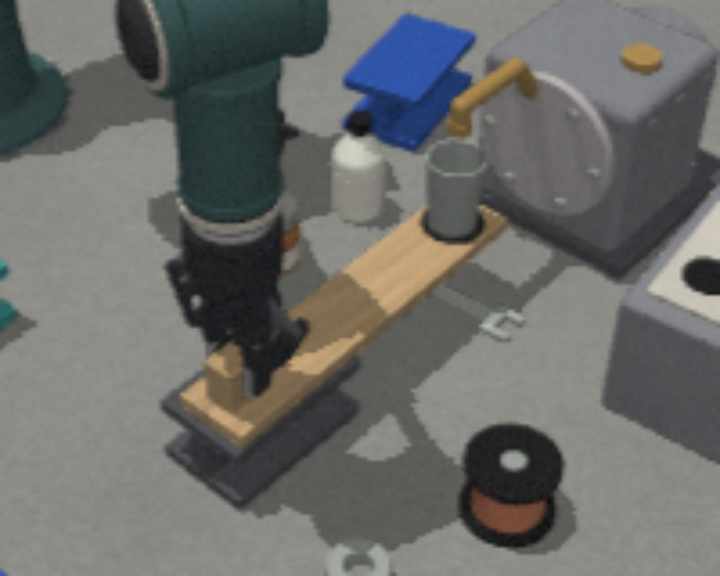

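View pics/w11.png

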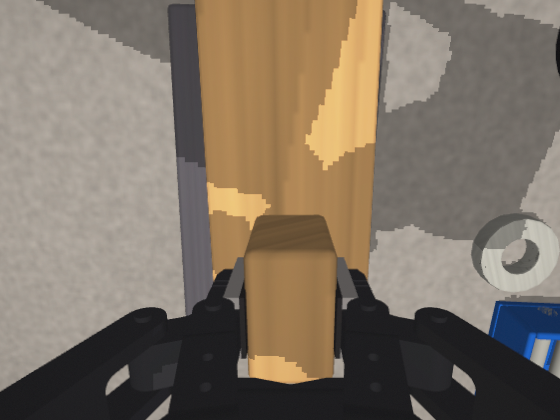

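```bash
python3 - <<'E'
from m import *
import pickle
S=pickle.load(open("scene11.pkl","rb"));D=pickle.load(open("side11.pkl","rb"))
for n,c,uv,uvs in(("scene",S,(321.6,174.1),(322,166.3)),("side",D,(221,235.6),(219.6,227))):
    print(n,onplane(c,[uv],.160),onplane(c,[uvs],.188))
    a=c["pixels"][int(uv[1])-25:int(uv[1])+35,int(uv[0])-35:int(uv[0])+35]
    print(int(uv[1])-25,int(uv[0])-35);cv2.imwrite(f"pics/{n}12.png",cv2.resize(a,None,fx=10,fy=10,interpolation=cv2.INTER_NEAREST)[:,:,::-1])
def tri(a,b):
    A=[];B=[]
    for c,uv in((S,a),(D,b)):
        r=rays(c,[uv])[0];r/=np.linalg.norm(r);M=np.eye(3)-np.outer(r,r);A.append(M);B.append(M@c["xyz"])
    return np.linalg.lstsq(np.vstack(A),np.hstack(B),rcond=None)[0]
print("rim",tri((321.6,174.1),(221,235.6)),"spout",tri((322,166.3),(219.6,227)))
E
```

```text
scene [[0.58586792 0.13829989 0.16      ]] [[0.58284526 0.1409718  0.188     ]]
149 286
side [[0.57992968 0.14373155 0.16      ]] [[0.58113967 0.14454801 0.188     ]]
210 186
rim [0.58308533 0.1412857  0.15683121] spout [0.58200988 0.14296773 0.18655308]
```

View pics/scene12.png

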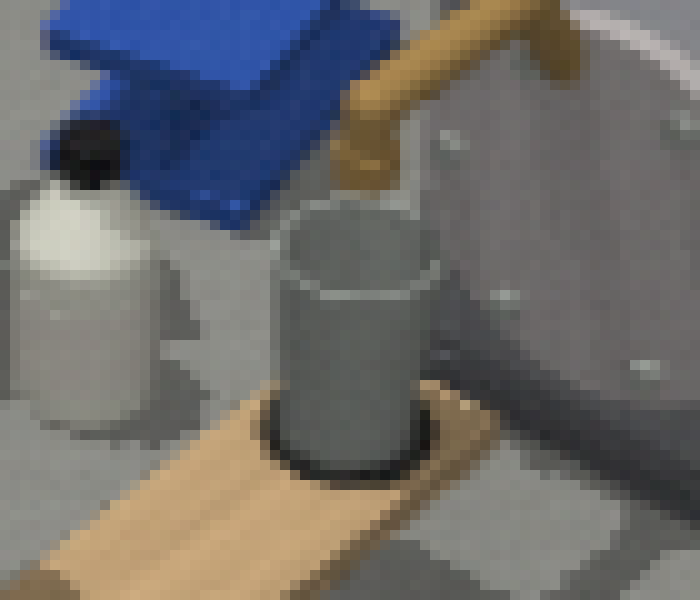

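View pics/side12.png

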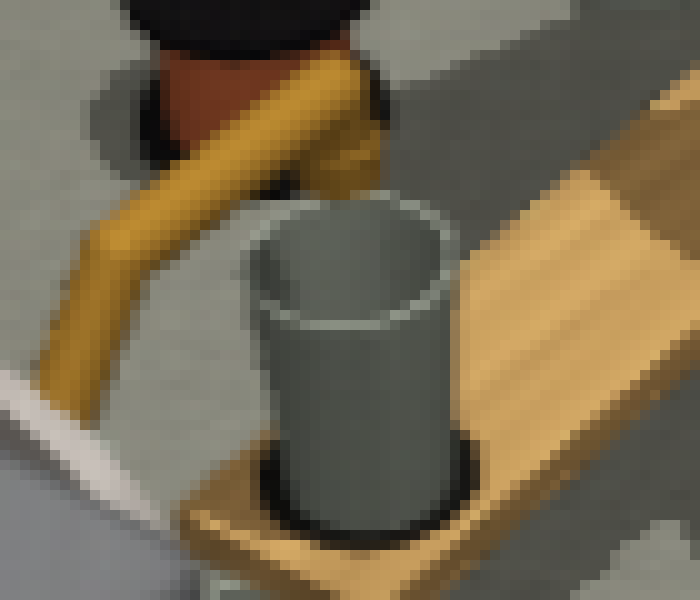

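The spot and can are within about 2 mm of straight under the spout. I'll hold briefly, check the state and hand in.

Call:
move_arm([
  [0,0,0,0,10],
  [0,0,0,0,10],
  [0,0,0,0,10],
  [0,0,0,0,10],
  [0,0,0,0,10],
])

```text
time: 16.75
tool_pos: [0.5995, -0.1434, 0.0956]
tcp_rot: [2.157, 2.273, -0.0]
wrist_force: [0.2, -9.0, 10.7]
width: 0.336
```

```bash
python3 - <<'E'
from h import *
st=bot.read_state();print(st["tool_pos"],st["width"],st["wrist_force"],abs(st["joint_vel"]).max(),st["time"])
print(bot.finish_job())
E
```

```text
[ 0.59950495 -0.14339999  0.09557943] 0.3357406131157743 [ 0.16429627 -8.99717091 10.6829276 ] 0.0014484857984136505 16.75
the job is handed in; nothing more can be done
None
```

I stood the can on the dark spot and released it about 2 mm off centre. Then I gripped the tail block, slid the plank about 158 mm outward on its stand, and handed in at 16.75 s still holding it down.

**Position:** triangulating from both cameras put the can's rim at (0.583, 0.141) and the spout at (0.582, 0.143), about 2 mm apart.

**Plank:** its lengthwise slope measured about 0.005 rad. The arm was at rest, the fingers were on the block at 80 N, and the arm was pressing down with about 11 N.

**Disagreements:**
- Each fixed camera alone disagreed with the other by 4–8 mm on positions. I used the averages, which the close wrist view confirmed for the can and the spot.
- The crosswise slopes from the two cameras were about 0.04 rad with opposite signs, which I took as depth bias. The tool itself was tilted only about 0.009 rad.

No check failed. The hand-in reports no verdict, so I can't confirm the judged result.

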